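# Slide a loudspeaker into the test dock and start the test

### The job

Push the small black loudspeaker across the bench, without lifting it or letting it tip, until its back stands flat against the backstop of the test dock, between the two yellow cheeks: it is tall and heavy for its footprint and topples unless pushed low, at its foot. Only when it stands there, press the green start button on the grey console fully down and let go. Leave the wire spool, the bottle and the screwdriver where they are.

Things in the scene. Friction and masses are not known exactly. Their poses are not given: they have to be found in the camera images.
- speaker: Tall black loudspeaker, about 0.9 kg (mm): cabinet 100 x 100, z 30 to 230, wooden top, on a dark plinth 120 wide (y), 30 high, from x = -75 (25 proud of the front) to +50 (flush with the back). Origin on the underside below the cabinet's centre; x points out of its back; drivers in front (-x). Back faces the dock, up to 0.16 rad askew. Slides at 4 to 8 N at the plinth; topples if pushed in the upper half.
- dock: Fixed dock: aluminium backstop 204 mm wide (y), 55 high, 25 thick, black rubber face; two yellow cheeks 15 thick, 35 high, reach 75 forward (-x), 174 clear between them (inner faces y = -87, +87). Origin at bench height, middle of the backstop's front face; x is the way to push the speaker in. Speaker fully home: its origin at x = -50 mm, y about 0 here.
- console: Grey test console, a box 100 x 100 x 35 mm fixed to the bench to the left or right of the dock, carrying the button. Origin at the centre of its underside.
- start_top (a point): Centre of the top of the green round button (34 mm across) on the console, at its start height; it is pressed straight down.
- start (a joint): Travel of the green button in m: 0 up, 0.006 fully down (about 4 N); it springs back when let go.
- spool: Spool of copper wire with black flanges, 84 mm across, 55 mm high, loose; bystander, on the side of the dock away from the console. Origin at the centre of its underside.
- cleaner: White cleaner bottle with a red cap and a blue label, 56 mm across, 150 mm high, loose; bystander. Origin at the centre of its underside.
- driver: Screwdriver with a red handle lying on the bench, loose; bystander. Its x axis runs along it, from the handle to the blade.
There are look-alikes about, which are no part of the job. What is shaped like the console but brown is not meant.

How it is judged:
By the outcome, as a careful person would: the job done as asked, in the order asked, and still so for the second after the job is handed in, with the robot touching nothing.
It also fails if it takes over 54 s, if anything falls off the work surface, if the arm or the gripper's body presses on something with over 40 N, if the wrist force passes 120 N, or if a joint passes its speed limit or range.

### The arm

A 6-joint arm with a two-finger parallel gripper is mounted at the origin on the work surface. World frame = base frame: x ahead of the robot, y to its left, z up, the work surface at z = 0. Lengths are in m, angles in rad, forces in N, time in s.
With the tool pointing down it reaches from about 0.25 to 0.725 m from the base axis. Payload 4 kg.
Tool frame: the origin (TCP) lies on the centre line of the jaws, within the pads' length; the fingertips stand ahead of it and the grasp point (between the pads) lies 11 mm behind it (bot.tip_extent is the z of the fingertips in the tool frame, in m); z points along the fingers, y is the direction in which the jaws open and shut (so a half turn about z gives the same grasp; the last joint's range is limited). The gripper opens to 85 mm and grips with 20 to 120 N. Pads are 22 mm wide; open, the fingers measure 114 mm over their backs; the gripper's body (76 mm by 85 mm) begins 54 mm behind the grasp point. The pads swing forward as they close: fully open they stand 13 mm farther back than shut.
Start: joints at [1.295, 0.241, 0.005, 1.335, 0, 1.571], TCP at [0.136, 0.481, 0.239] pointing down, gripper open.
Joint ranges: [-2.72, 2.72], [-1.05, 1.87], [-1.09, 1.28], [-1.99, 2.15], [-1.42, 1.44], [-3.14, 3.14]. Speed limits (rad/s): [2.79, 2.79, 3.14, 3.14, 3.14, 3.14].

### API

Orientations are given as a unit quaternion [x, y, z, w].
In Python, from workcell import bot gives the robot as it stands.
- The arm moves only by the shell command python3 -m jog 'ROWS'. ROWS is JSON, a list that holds one entry, the list of rows, each a list of 7 numbers: the shift along the world's x, y, z in m, then the turn, a rotation vector about the world's x, y, z in degrees, then the closure in counts, from 0 (fully open) to 255 (shut). In form: [[[tx, ty, tz, ax, ay, az, fingers], ...]]. A call has 1 to 10 rows; each row is the pose to reach, as a shift and turn from the pose commanded when the call began; what a row does not reach only later rows make up. A row lasts 1/12 s, in which the tool goes at most 41.7 mm and 7.16 degrees, less where a joint would pass 70% of its speed; a pose out of reach is approached as far as the arm can. A call with a gripper value outside its range is refused whole. The fingers move at their own pace and stop on an object; the grip force is fixed at half the most. Time passes only in rows, so rows that repeat a pose let the fingers close. It gives the time, the measured TCP pose, the force and the opening at its end, in the units of the state.
- bot.get_obs(): the state, without advancing time (a new reading comes with each control period).
- bot.camera(name): name is "scene" or "top" or "wrist"; returns the picture (420x560x3 uint8, blue, green, red); there is no depth.
- bot.camera_model(name): a dict with "K" (3x3 intrinsics, pixels), "T" (4x4, takes a point from camera to world coordinates). Camera axes: x right, y down, z forward; pixel columns grow to the right and rows downward; lengths in m; the calibration is good to about 2 mm. A picture is of the moment at which its call begins: read the wrist's pose just before it. camera_model takes no time and is no camera call; for the wrist camera it gives the pose at the moment of the call.
- bot.job_done(): hands the job in, once; it reports no verdict.
The state is a dict: "clock": time; "joint_pos": joint angles; "joint_vel": joint speeds; "tau": joint torques, N m; "eef_pos": TCP position; "tool_rot": TCP orientation; "ft_force": force on the tool from outside, world axes, zero at the start; "ft_torque": the same for the moment, N m; "grip_width": finger opening in m.
Only numpy, scipy, OpenCV 4.12 (cv2) and the standard library are available. Lean on these libraries where they do the work, as an engineer would, in place of code of your own. Each camera call takes 0.05 s, during which the arm holds its last target. There are 200 camera calls.

## Working session

There is one attempt and no reset: what is moved stays moved. The work goes in short steps, Python scripts to look and compute and a shell command to move; the robot and the scene stay as the last step left them, time stands still between calls to the robot, and variables do not carry over. Pictures are saved under pics/ and viewed, about 8 in all and at most 12, crops included, and the job is handed in when it is done.

```bash
mkdir -p pics; python3 - <<'E'
from workcell import bot
import cv2,numpy as np
o=bot.get_obs();print(o['clock'],o['eef_pos'],o['tool_rot'],o['ft_force'],bot.tip_extent)
for n in("top","scene"):
    im=bot.camera(n);cv2.imwrite(f"pics/{n}0.png",im);m=bot.camera_model(n);print(n,np.round(m["K"],1).tolist(),np.round(m["T"],3).tolist())
E
```

```text
0.0 [0.13599717 0.48049596 0.23840597] [ 1.37463425e-01  9.90506283e-01 -1.04391111e-03 -1.44084653e-04] [-0.00955735  0.47862429  0.12378149] 0.008
top [[516.6, 0.0, 277.2], [0.0, 516.6, 211.3], [0.0, 0.0, 1.0]] [[-0.018, -0.989, 0.144, 0.368], [-1.0, 0.019, 0.001, 0.026], [-0.004, -0.144, -0.99, 1.399], [0.0, 0.0, 0.0, 1.0]]
scene [[424.5, 0.0, 284.9], [0.0, 424.5, 207.4], [0.0, 0.0, 1.0]] [[-0.351, 0.598, -0.72, 1.332], [0.936, 0.233, -0.263, 0.322], [0.011, -0.767, -0.642, 0.746], [0.0, 0.0, 0.0, 1.0]]
```

View pics/top0.png

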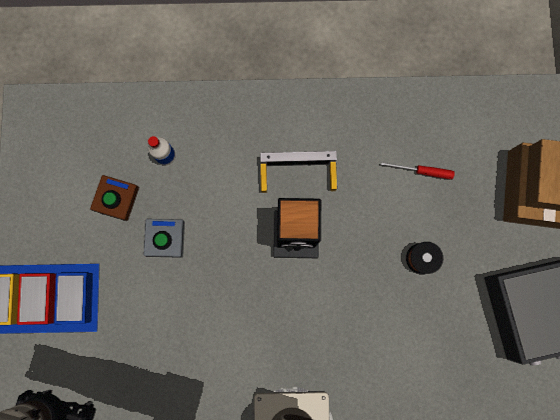

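View pics/scene0.png

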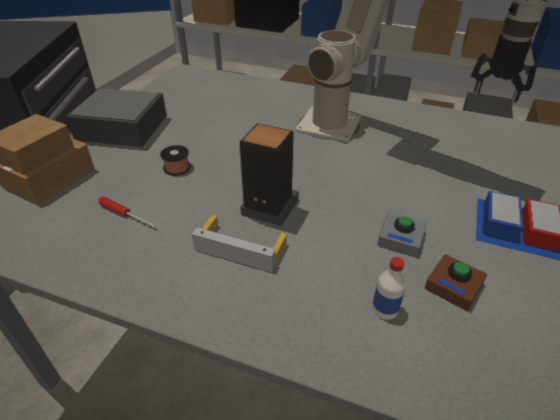

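Top view: the grey console is at (163,238) and its brown twin at (113,199). Grey matches the description, so that is the one to press. The dock is at (298,157), the speaker top at (299,220), the spool at (425,257), the bottle at (160,150) and the screwdriver at (420,171). Next I measure these and take one enlarged crop.

```bash
cat > h.py <<'E'
import cv2,numpy as np
from workcell import bot
def ray(m,p,z):
    K,T=np.array(m["K"]),np.array(m["T"]);d=T[:3,:3]@np.linalg.solve(K,[p[0],p[1],1.]);o=T[:3,3]
    return (o+d*(z-o[2])/d[2])[:2]
def blobs(im,lo,hi,box,amin=60):
    x0,y0,x1,y1=box;h=cv2.cvtColor(im,cv2.COLOR_BGR2HSV)[y0:y1,x0:x1]
    c,_=cv2.findContours(cv2.inRange(h,lo,hi),cv2.RETR_EXTERNAL,cv2.CHAIN_APPROX_NONE)
    return sorted([k+[x0,y0] for k in c if cv2.contourArea(k)>amin],key=cv2.contourArea,reverse=True)
def rect(m,c,z):
    P=np.array([ray(m,p,z) for p in c.reshape(-1,2)]);return cv2.minAreaRect((P*1000).astype(np.float32))
E
python3 - <<'E'
from h import *
im=cv2.imread("pics/top0.png");m=bot.camera_model("top")
for n,lo,hi,box,z in [("wood",(5,90,90),(20,255,255),(265,185,335,245),.23),("yellow",(20,120,120),(35,255,255),(240,140,350,200),.035),
 ("green",(50,100,50),(85,255,255),(140,215,190,260),.05),("backstop",(100,0,150),(179,60,255),(250,140,350,180),.055),("backstop2",(0,0,165),(179,60,255),(250,140,350,180),.055),("plinth",(0,0,0),(179,255,60),(255,190,335,270),.03)]:
    for c in blobs(im,lo,hi,box)[:2]:
        r=rect(m,c,z);print(n,np.round(r[0],1),np.round(r[1],1),round(r[2],2),cv2.boundingRect(c))
cv2.imwrite("pics/crop0.png",cv2.resize(im[140:270,135:345],None,fx=3.8,fy=3.8,interpolation=cv2.INTER_CUBIC))
s=cv2.imread("pics/scene0.png");ms=bot.camera_model("scene")
for c in blobs(s,(50,100,50),(85,255,255),(385,205,425,240),20): 
    x,y,w,h=cv2.boundingRect(c);print("scene green",x,y,w,h,ray(ms,(x+w/2,y+h/2),.05))
E
```

```text
wood [519.6 -20.2] [84.6 85.3] 88.32 (280, 201, 38, 38)
yellow [ 663.4 -125.3] [13.5 71.7] 88.09 (331, 162, 6, 27)
yellow [661.5  63.4] [13.5 71.6] 89.21 (261, 164, 6, 27)
green [495.5 334.7] [32.1 32.9] 45.0 (154, 233, 14, 13)
backstop [712.7 -31.2] [ 23.2 200.2] 0.4 (261, 151, 76, 10)
backstop2 [712.9 -31.2] [ 22.9 200.2] 0.26 (261, 151, 76, 10)
plinth [524.4  -1.4] [169.1 158.3] 88.91 (257, 198, 64, 60)
scene green 398 217 15 10 [0.49496942 0.33386459]
```

View pics/crop0.png

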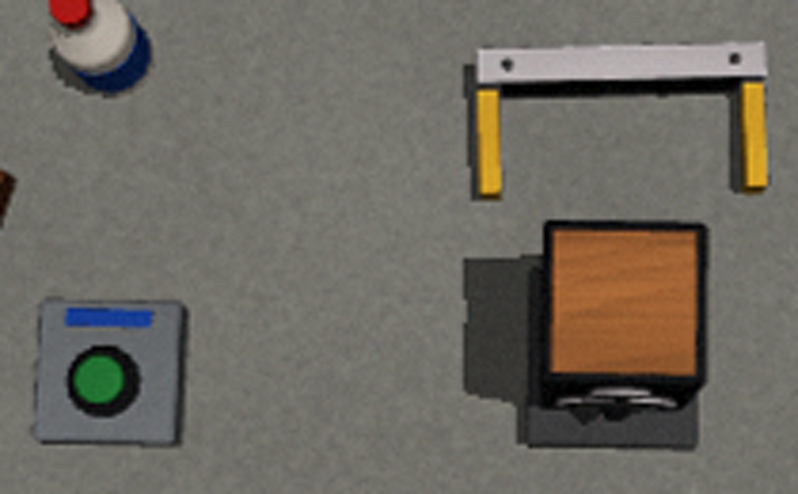

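```bash
python3 - <<'E'
from h import *
from scipy.spatial.transform import Rotation as R
o=bot.get_obs();C=R.from_quat(o['tool_rot']);print(C.as_matrix().round(3).tolist())
y=C.as_matrix()[:,1];a=90-1.7-np.degrees(np.arctan2(y[1],y[0]));print("yaw turn",a)
print((R.from_euler('y',-25,degrees=True)*R.from_euler('z',a,degrees=True)).as_rotvec(degrees=True))
E
python3 -m jog '[[[0.02,-0.04,0,0,0,7,0],[0.03,-0.08,0,0,0,14,0],[0.045,-0.12,0,0,0,14,0],[0.06,-0.16,0,0,0,14,0],[0.075,-0.2,0,0,0,14,0],[0.09,-0.235,0,0,0,14,0],[0.105,-0.27,0,0,0,14,0],[0.12,-0.31,-0.01,0,0,14,0],[0.135,-0.345,-0.02,0,0,14,0],[0.15,-0.38,-0.03,0,0,14,0]]]'
```

```text
[[-0.962, 0.272, -0.001], [0.272, 0.962, -0.002], [0.0, -0.002, -1.0]]
yaw turn 14.10324952211991
[ -3.07675227 -24.87284128  13.87833261]
clock: 0.93
eef_pos: [0.2862, 0.0991, 0.209]
tool_rot: [0.016, 1.0, 0.0, 0.001]
ft_force: [0.7, 0.4, -0.7]
grip_width: 0.0853
```

```bash
python3 -m jog '[[[0.01,-0.035,-0.01,0,-6,0,0],[0.02,-0.07,-0.03,0,-12,0,0],[0.03,-0.1,-0.06,0,-18,0,0],[0.04,-0.117,-0.09,0,-25,0,0],[0.055,-0.117,-0.12,0,-25,0,0],[0.07,-0.117,-0.145,0,-25,0,0],[0.085,-0.117,-0.165,0,-25,0,0],[0.094,-0.117,-0.181,0,-25,0,0],[0.094,-0.117,-0.181,0,-25,0,0],[0.094,-0.117,-0.181,0,-25,0,0]]]'
python3 - <<'E'
from h import *
o=bot.get_obs();print(o['eef_pos'],o['joint_pos'].round(2) if hasattr(o['joint_pos'],'round') else o['joint_pos'],bot.tip_extent)
w=bot.camera("wrist");t=bot.camera("top")
cv2.imwrite("pics/w1.png",np.hstack([cv2.resize(w,(480,360)),cv2.resize(t[190:350,200:342],(320,360))]))
E
```

```text
clock: 1.77
eef_pos: [0.3785, -0.0158, 0.0269]
tool_rot: [0.015, 0.977, 0.004, 0.214]
ft_force: [-1.0, -0.7, -0.3]
grip_width: 0.0857
[ 0.37854579 -0.01583113  0.02693145] [-0.06  0.06 -1.04  0.04  0.03 -0.02] 0.008
```

View pics/w1.png

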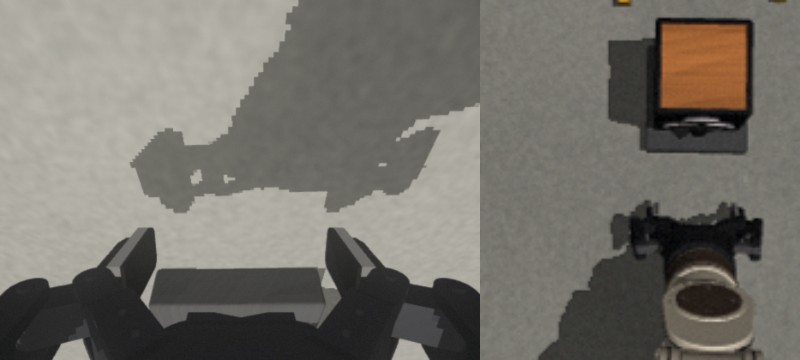

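```bash
python3 - <<'E'
from h import *
from scipy.spatial.transform import Rotation as R
m=bot.camera_model("wrist");o=bot.get_obs();C=R.from_quat(o['tool_rot']).as_matrix();K,T=np.array(m["K"]),np.array(m["T"])
c=C.T@(T[:3,3]-o['eef_pos']);print("cam in tool",c.round(3),"fwd",(C.T@T[:3,2]).round(3),"right",(C.T@T[:3,0]).round(3))
for p in [(155,229),(153,265),(328,229),(330,265)]:
    d=C.T@T[:3,:3]@np.linalg.solve(K,[p[0]*7/6,p[1]*7/6,1])
    s=np.sign(d[1])*.0428;print(p,(c+d*(s-c[1])/d[1]).round(4))
for p in [(152,303),(325,303)]:
    print(ray(m,(p[0]*7/6,p[1]*7/6),.03))
E
python3 -m jog '[[[0,-0.001,-0.004,0,0,0,0],[0.005,-0.001,-0.008,0,0,0,0],[0.01,-0.002,-0.01,0,0,0,0],[0.02,-0.002,-0.011,0,0,0,0],[0.02,-0.002,-0.011,0,0,0,0]]]'
```

```text
cam in tool [ 0.07  -0.002 -0.134] fwd [-0.275 -0.001  0.962] right [-0.001  1.     0.001]
(155, 229) [ 0.0104 -0.0428 -0.0087]
(153, 265) [-0.0045 -0.0428 -0.0162]
(328, 229) [ 0.0064  0.0428 -0.0005]
(330, 265) [-0.0095  0.0428 -0.0084]
[ 0.44222476 -0.0779955 ]
[0.44873293 0.03699059]
clock: 2.28
eef_pos: [0.4035, -0.0181, 0.0184]
tool_rot: [0.015, 0.976, 0.003, 0.218]
ft_force: [0.5, -0.4, 0.7]
grip_width: 0.0854
```

```bash
python3 -m jog '[[[0,0,-0.004,0,0,-0.5,0],[0,0,-0.008,0,0,-0.5,0],[0,-0.001,-0.011,0,0,-0.5,0],[0.006,-0.002,-0.012,0,0,-0.5,0],[0.012,-0.002,-0.012,0,0,-0.5,0],[0.018,-0.002,-0.012,0,0,-0.5,0],[0.018,-0.002,-0.012,0,0,-0.5,0]]]'
python3 - <<'E'
from h import *
w=bot.camera("wrist");t=bot.camera("scene")
cv2.imwrite("pics/w2.png",np.hstack([cv2.resize(w,(400,300)),cv2.resize(t[90:240,200:400],(400,300))]))
E
```

```text
clock: 2.87
eef_pos: [0.4208, -0.02, 0.0061]
tool_rot: [0.02, 0.976, 0.002, 0.218]
ft_force: [0.9, -1.0, 0.9]
grip_width: 0.0854
```

View pics/w2.png

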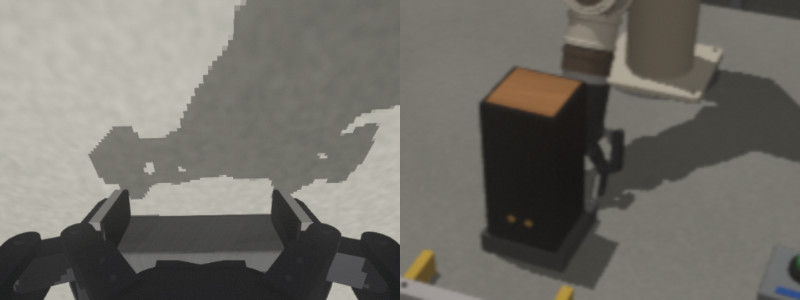

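```bash
python3 -m jog '[[[0.005,0,0,0,0,0,0],[0.01,0,0,0,0,0,0],[0.013,0,0,0,0,0,0],[0.016,0,0,0,0,0,0],[0.019,0,0,0,0,0,0],[0.022,0,0,0,0,0,0],[0.025,0,0,0,0,0,0],[0.028,0,0,0,0,0,0],[0.032,0,0,0,0,0,0],[0.036,0,0,0,0,0,0]]]'
python3 - <<'E'
from h import *
m=bot.camera_model("top");im=bot.camera("top")
for c in blobs(im,(5,90,90),(20,255,255),(265,150,335,245))[:1]:
    r=rect(m,c,.23);print(np.round(r[0],1),np.round(r[1],1),round(r[2],2))
print(bot.get_obs()['ft_force'])
E
```

```text
clock: 3.8
eef_pos: [0.4484, -0.0197, 0.0027]
tool_rot: [0.02, 0.977, 0.002, 0.211]
ft_force: [-9.5, 0.8, 4.1]
grip_width: 0.0854
[528.5 -20.8] [84.9 85.3] 88.91
[-3.68605345  0.35717145 -2.81129926]
```

```bash
python3 -m jog '[[[0.004,0,0.002,0,0,0,0],[0.008,-0.001,0.004,0,0,0,0],[0.012,-0.002,0.004,0,0,0,0],[0.016,-0.002,0.004,0,0,0.3,0],[0.02,-0.003,0.004,0,0,0.5,0],[0.024,-0.003,0.004,0,0,0.5,0],[0.028,-0.004,0.004,0,0,0.5,0],[0.032,-0.004,0.004,0,0,0.8,0],[0.036,-0.005,0.004,0,0,0.8,0],[0.04,-0.005,0.004,0,0,1,0]]]'
cat > s.py <<'E'
from h import *
m=bot.camera_model("top");im=bot.camera("top")
for c in blobs(im,(5,90,90),(20,255,255),(265,110,335,245))[:1]:
    r=rect(m,c,.23);print(np.round(r[0],1),np.round(r[1],1),round(r[2],2))
o=bot.get_obs();print(o['ft_force'],o['eef_pos'])
E
python3 s.py
```

```text
clock: 4.68
eef_pos: [0.4945, -0.0251, 0.0093]
tool_rot: [0.011, 0.976, 0.004, 0.216]
ft_force: [-5.2, -0.1, -3.1]
grip_width: 0.0856
[580.6 -24.3] [85.5 84.1] 88.9
[-3.54228744  0.15025863 -1.36436026] [ 0.4958119  -0.02513189  0.00975914]
```

```bash
python3 -m jog '[[[0.004,0,-0.001,0,0,0,0],[0.008,-0.001,-0.002,0,0,0,0],[0.012,-0.002,-0.003,0,0,0.3,0],[0.016,-0.002,-0.003,0,0,0.5,0],[0.02,-0.003,-0.003,0,0,0.5,0],[0.024,-0.003,-0.003,0,0,0.8,0],[0.028,-0.004,-0.003,0,0,1,0],[0.032,-0.005,-0.003,0,0,1,0],[0.036,-0.005,-0.003,0,0,1,0],[0.04,-0.006,-0.003,0,0,1,0]]]'
python3 s.py
```

```text
clock: 5.57
eef_pos: [0.5342, -0.0306, 0.0063]
tool_rot: [0.002, 0.976, 0.007, 0.216]
ft_force: [-7.2, 1.5, 0.8]
grip_width: 0.0854
[615.7 -28.3] [87.5 84.8] 88.91
[-2.69614902 -0.17733179 -2.60134427] [ 0.53554854 -0.0308288   0.00673965]
```

```bash
python3 -m jog '[[[0.004,0,0,0,0,0,0],[0.008,0,0,0,0,0,0],[0.012,-0.001,0,0,0,0,0],[0.015,-0.001,0,0,0,0,0],[0.018,-0.002,0,0,0,0,0],[0.021,-0.002,0,0,0,0,0],[0.024,-0.002,0,0,0,0,0],[0.027,-0.002,0,0,0,0,0],[0.029,-0.002,0,0,0,0,0],[0.029,-0.002,0,0,0,0,0]]]'
python3 s.py
```

```text
clock: 6.45
eef_pos: [0.5638, -0.033, 0.0065]
tool_rot: [0.003, 0.976, 0.006, 0.217]
ft_force: [-3.5, 0.2, -1.9]
grip_width: 0.0857
[645.7 -30.9] [85.6 87. ] 0.01
[-3.99479588 -0.2628389  -2.20539978] [ 0.56383642 -0.03300574  0.00653144]
```

```bash
python3 -m jog '[[[0.002,0,0,0,0,0,0],[0.003,0,0,0,0,0,0],[0.004,0,0,0,0,0,0],[0.004,0,0,0,0,0,0]]]'; python3 -m jog '[[[0.001,0,0,0,0,0,0],[0.002,0,0,0,0,0,0],[0.002,0,0,0,0,0,0]]]'; python3 s.py
```

```text
clock: 6.83
eef_pos: [0.5669, -0.033, 0.0064]
tool_rot: [0.003, 0.976, 0.006, 0.216]
ft_force: [-7.0, -0.0, 1.6]
grip_width: 0.0852
clock: 7.08
eef_pos: [0.5688, -0.033, 0.0064]
tool_rot: [0.003, 0.976, 0.006, 0.216]
ft_force: [-6.9, -0.8, 1.1]
grip_width: 0.0854
[650.5 -31. ] [87.  85.8] 89.91
[-8.76207376 -0.06863874  1.69033755] [ 0.56884302 -0.03299295  0.00635309]
```

Still at sliding force, so I keep pushing in 2 mm steps until the backstop shows up in the force.

```bash
for i in 1 ; do python3 -m jog '[[[0.001,0,0,0,0,0,0],[0.002,0,0,0,0,0,0],[0.002,0,0,0,0,0,0]]]'; done; python3 -m jog '[[[0.001,0,0,0,0,0,0],[0.002,0,0,0,0,0,0],[0.002,0,0,0,0,0,0]]]'; python3 s.py
```

```text
clock: 7.38
eef_pos: [0.5691, -0.033, 0.0062]
tool_rot: [0.003, 0.977, 0.006, 0.215]
ft_force: [-15.3, 0.2, 10.9]
grip_width: 0.0852
clock: 7.63
eef_pos: [0.5692, -0.0329, 0.0056]
tool_rot: [0.003, 0.977, 0.006, 0.213]
ft_force: [-20.5, -0.3, 14.7]
grip_width: 0.0851
[650.6 -31. ] [87.  85.9] 89.91
[-20.26046257  -0.61898702  14.11498216] [ 0.56918175 -0.03295605  0.00555545]
```

The force rose from 8 to 20 N with no further motion, so the speaker is home. Backing off and looking.

```bash
python3 -m jog '[[[-0.003,0,0,0,0,0,0],[-0.006,0,0,0,0,0,0],[-0.015,0,0.002,0,0,0,0],[-0.03,0,0.003,0,0,0,0],[-0.06,0,0.005,0,0,0,0],[-0.09,0,0.01,0,0,0,0],[-0.12,0,0.03,0,0,0,0],[-0.15,0,0.06,0,0,0,0],[-0.17,0,0.09,0,0,0,0],[-0.18,0,0.12,0,0,0,0]]]'
python3 - <<'E'
exec(open("s.py").read())
t=bot.camera("scene")
cv2.imwrite("pics/p3.png",np.hstack([cv2.resize(im[110:250,240:360],(343,400)),cv2.resize(t[130:290,180:350],(425,400))]))
E
```

```text
clock: 8.52
eef_pos: [0.3907, -0.0328, 0.1273]
tool_rot: [0.003, 0.976, 0.006, 0.217]
ft_force: [1.5, 0.3, -0.2]
grip_width: 0.0854
[650.6 -31.1] [86.7 85.9] 89.91
[1.31997364 0.57470846 4.10744678] [ 0.39449184 -0.03327812  0.13408521]
```

View pics/p3.png

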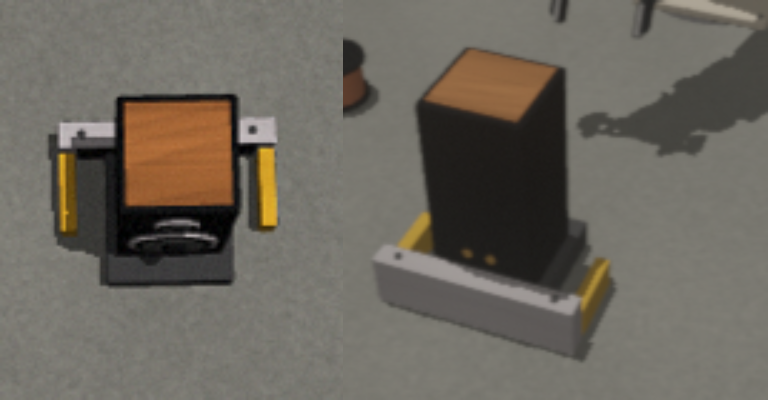

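The speaker stands upright and square between the cheeks, with its back on the backstop. Now the button.

```bash
python3 -m jog '[[[0,0.02,0.02,0,7,0,255],[0,0.055,0.03,0,14,0,255],[0,0.095,0.03,0,21,0,255],[0.01,0.135,0.03,0,25,0,255],[0.02,0.175,0.03,0,25,0,255],[0.035,0.215,0.03,0,25,0,255],[0.05,0.25,0.03,0,25,0,255],[0.065,0.285,0.03,0,25,0,255],[0.08,0.32,0.02,0,25,0,255],[0.095,0.35,0.01,0,25,0,255]]]'
python3 -m jog '[[[0,0,0,0,0,0,255],[0,0,0,0,0,0,255],[0,0,0,0,0,0,255]]]'
python3 - <<'E'
from h import *
o=bot.get_obs();print(o['eef_pos'],o['tool_rot'],o['grip_width'])
w=bot.camera("wrist");m=bot.camera_model("wrist")
for c in blobs(w,(50,100,50),(85,255,255),(0,0,560,420)):
    r=rect(m,c,.05);print(cv2.boundingRect(c),np.round(r[0],1),np.round(r[1],1))
E
```

```text
clock: 9.45
eef_pos: [0.4906, 0.3212, 0.1364]
tool_rot: [0.003, 1.0, 0.007, 0.002]
ft_force: [0.3, -0.9, 0.7]
grip_width: -0.0
clock: 9.7
eef_pos: [0.4884, 0.3172, 0.1356]
tool_rot: [0.004, 1.0, 0.005, -0.0]
ft_force: [0.3, 0.6, 0.6]
grip_width: -0.0005
[0.48836689 0.31724016 0.13558432] [ 3.69782671e-03  9.99978530e-01  5.40934128e-03 -7.04778934e-05] -0.0004569576130392946
(277, 207, 49, 49) [496.6 330.4] [34.1 34.7]
(464, 343, 35, 21) [597.5 474.3] [33.7  8.3]
```

```bash
python3 -m jog '[[[0.0075,0.016,-0.01,0,0,0,255],[0.0075,0.016,-0.03,0,0,0,255],[0.0075,0.016,-0.05,0,0,0,255],[0.0075,0.016,-0.062,0,0,0,255],[0.0075,0.016,-0.068,0,0,0,255],[0.0075,0.016,-0.068,0,0,0,255]]]'
python3 -m jog '[[[0,0,-0.003,0,0,0,255],[0,0,-0.006,0,0,0,255],[0,0,-0.008,0,0,0,255],[0,0,-0.008,0,0,0,255]]]'
```

```text
clock: 10.25
eef_pos: [0.4951, 0.3316, 0.0678]
tool_rot: [0.005, 1.0, 0.005, -0.001]
ft_force: [-0.3, 0.5, -0.3]
grip_width: -0.0001
clock: 10.58
eef_pos: [0.4968, 0.3333, 0.0613]
tool_rot: [0.004, 1.0, 0.006, 0.001]
ft_force: [1.3, -0.9, 3.0]
grip_width: 0.0003
```

```bash
python3 -m jog '[[[0,0,-0.001,0,0,0,255],[0,0,-0.002,0,0,0,255],[0,0,-0.002,0,0,0,255]]]';python3 -m jog '[[[0,0,-0.001,0,0,0,255],[0,0,-0.002,0,0,0,255],[0,0,-0.002,0,0,0,255]]]'
```

```text
clock: 10.83
eef_pos: [0.4967, 0.3333, 0.0591]
tool_rot: [0.004, 1.0, 0.006, 0.001]
ft_force: [1.9, -2.0, 4.7]
grip_width: -0.0001
clock: 11.08
eef_pos: [0.4968, 0.3334, 0.0589]
tool_rot: [0.004, 1.0, 0.006, 0.002]
ft_force: [-0.4, -4.0, 13.5]
grip_width: 0.0002
```

```bash
python3 -m jog '[[[0,0,-0.001,0,0,0,255],[0,0,-0.002,0,0,0,255],[0,0,-0.002,0,0,0,255]]]'
python3 - <<'E'
from h import *
t=bot.camera("scene");cv2.imwrite("pics/b4.png",cv2.resize(t[150:270,360:480],None,fx=5,fy=5,interpolation=cv2.INTER_CUBIC))
E
```

```text
clock: 11.33
eef_pos: [0.4968, 0.3334, 0.0587]
tool_rot: [0.004, 1.0, 0.006, 0.002]
ft_force: [-3.4, -5.3, 23.7]
grip_width: -0.0002
```

View pics/b4.png

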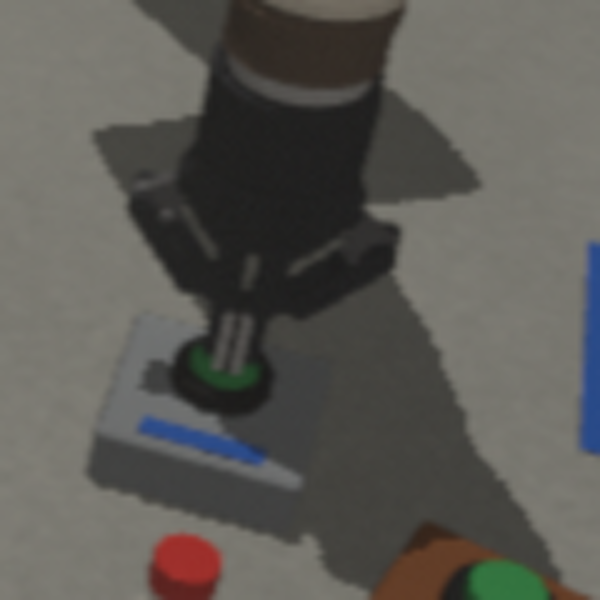

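The crop shows the shut fingertips centred on the grey console's green button (230,370), which is down at its stop. Releasing and making the final check.

```bash
python3 -m jog '[[[0,0,0.004,0,0,0,255],[0,0,0.01,0,0,0,255],[0,0,0.03,0,0,0,255],[0,0,0.06,0,0,0,255],[0,0,0.1,0,0,0,255],[0,-0.02,0.14,0,0,0,255],[-0.02,-0.04,0.16,0,0,0,255],[-0.02,-0.04,0.16,0,0,0,255],[-0.02,-0.04,0.16,0,0,0,255]]]'
python3 - <<'E'
exec(open("s.py").read())
cv2.imwrite("pics/top5.png",im)
E
```

```text
clock: 12.13
eef_pos: [0.4753, 0.2931, 0.2157]
tool_rot: [0.004, 1.0, 0.007, 0.001]
ft_force: [0.8, 0.5, -0.8]
grip_width: -0.0
[651.1 -32.5] [85.3 85.5] 88.9
[ 0.65154828 -0.71153645  0.06965086] [0.4750792  0.29319829 0.21400986]
```

View pics/top5.png

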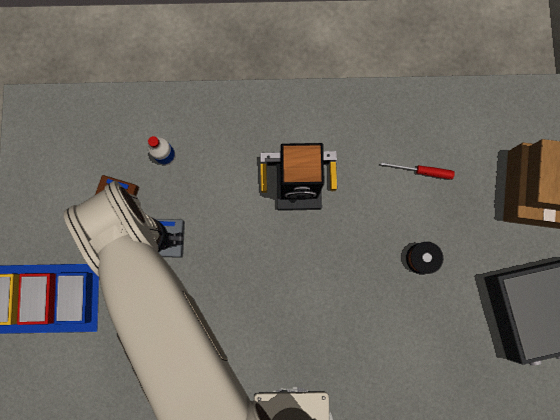

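The speaker is still home and the bystanders are where they were, so I'm handing in.

```bash
python3 -c "
from workcell import bot
print(bot.job_done())"
```

```text
the job is handed in; nothing more can be done
None
```

I pushed the speaker into the dock and then pressed the green button on the grey console, and handed the job in at about 12 s of the 54 s allowed.

- **Speaker:** I pushed it low on the plinth with both open fingertips, about 130 mm, until it stopped against the backstop. There the force rose from about 8 N to 20 N with no further movement. After I backed off, its centre measured (0.651, -0.031) m against a target of about (0.650, -0.031). It stood upright and square between the cheeks.
- **Button:** I pressed it with shut fingers down to its hard stop (24 N at the wrist, no further travel) and then lifted clear. I did not check its spring-back in an image, because the arm partly hid it in the last picture.
- **Last check:** The bottle, spool and screwdriver look unmoved in the final top view, and the robot is touching nothing. The final measurement put the speaker about 1.5 mm and 1° off the earlier one. I take that as pixel noise, since nothing touched it in between.

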